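# Start the dispenser's filler cap without crossing its threads

## Task

Screw the filler cap back on the neck of the dressing dispenser. Start it gently: if it jams early and still stands high, its threads are crossed, so do not force it but turn it back until it drops in, then turn it clockwise until it is fully home, and let go. Leave the other things on the table alone.

Things in the scene. Friction and masses are not known exactly. Their poses are not given: they have to be found in the camera images.
- cap: Filler cap: ribbed round black plastic, 56 mm diameter, 28 mm tall, 50 to 85 g, the wider of two black caps. Lies on the table, open side down. Origin: centre of its open lower rim; z up its axis. Grip it across the diameter from above. Its height over filler on the neck: 25.5 mm on the stops, 20.5 mm crossed (lugs on the ramps), 12 mm dropped into the gaps, 9 mm fully home.
- cap_lugs (a point): Point on the cap's axis, 3 mm above its rim, axes as the cap's, at mid-height of four lugs inside the 51 mm bore, on the +x, +y, -x and -y axes. Each lug is 4 mm wide, 4 mm tall and reaches in to 20.5 mm from the axis. Running freely and held on centre the cap takes up to about 0.1 N m to turn; a jam shows as more. Held with 8 N it slips in the fingers at about 0.3 N m.
- filler (a point): Foot of the dispenser's upright filler neck, on its axis, on the flange, 94 mm above the table. The neck is a fixed steel stub, 37 mm diameter, 32 mm tall, top edge tapered. On top a sprung rubber seal disc, top at 36 mm, pressed down by the cap's top inside (24 mm above the rim); 1.5 N per mm, 6 mm travel.
- thread (a point): On the neck's axis, 21.5 mm above filler. Four thread segments, out to 24 mm radius; their turn about the axis is unknown, NOT shown by this frame, different each run. Clockwise from above each quarter has: a stop (5.5 deg, up to 5 mm above here), an open gap (20 deg), a ramp (64.5 deg; flat top at this level, underside falling from 3 to 7.5 mm below), next stop.
- seal (a point): Top of the seal, on the axis, 36 mm above filler. With lugs on the ramps, clockwise turning jams on the stops within 65 deg. Anticlockwise (90 deg at most) brings them over the gaps; the cap drops in if let go or lightly pressed, then meets the stop behind. From there 45 to 75 deg clockwise is home, the seal pressed 3 mm. Over 30 N between cap and dispenser damages the thread.
- dispenser: The dressing dispenser: fixed stainless tank 180 x 310 mm, 90 mm tall, long along its y axis. Origin at the centre of its underside. The filler neck stands at y = -75 mm; a pump head, 201 mm tall, 48 mm in diameter, stands at x = 10, y = +100 mm, its spout reaching out towards -x at y = +100 mm.
- ramekin: White ceramic bowl, 68 mm rim diameter, 36 mm tall, origin at the centre of its underside. Bystander.
- shaker_cap: Smaller black shaker cap with a cone-shaped top, 38 mm diameter, 30 mm tall, origin at the centre of its underside. Bystander, does not fit the neck.
- mug: White mug, 80 mm diameter, 90 mm tall, handle to its +y, origin at the centre of its underside. Bystander.
- bottle: White bottle, 60 mm diameter, 170 mm tall, origin at the centre of its underside. Bystander.
- spoon: Steel spoon, 200 mm long, lying along its x axis. Bystander.
- portion_box: Clear open portion box 120 x 170 x 50 mm, origin at the centre of its underside. Bystander.
Mind the look-alikes: they are no part of the job. Leave any green or red look-alike of the cap alone.

How it is judged (in metres and radians):
On the way:
1. the cap is set down over the neck (horizontal distance between cap and filler below 0.005 m and z of cap in the frame of filler below 0.029 m), for 0.1 s.
At the end, for the whole second after the job is handed in: The cap is screwed home: its centre within 4 mm of the neck's axis, upright within 0.08 rad, its rim 6 to 10.3 mm above the flange (it rests at 12 mm when it is only dropped in, and springs back there if pressed), at rest and released (horizontal distance between cap and filler below 0.004 m and z of cap in the frame of filler between 0.006 and 0.0103 m and angle between cap's own z axis and vertical below 0.08 rad and linear speed of cap below 0.01 m/s); the robot touches nothing.
It fails at once if the threads are forced: more than 30 N between cap and dispenser (contact force between cap and dispenser above 30 N).
It fails at once if a bystander is moved more than 30 mm (distance of any of ramekin, shaker_cap, mug, bottle, spoon, portion_box from where it was at the start of the episode above 0.03 m).
It also fails if it takes over 72 s, if anything falls off the work surface, if the arm or the gripper's body presses on something with over 40 N, if the wrist force passes 120 N, or if a joint passes its speed limit or range.

## Robot

A 6-joint arm with a two-finger parallel gripper is mounted at the origin on the work surface. World frame = base frame: x ahead of the robot, y to its left, z up, the work surface at z = 0. Lengths are in mm, angles in rad, forces in N, time in s.
With the tool pointing down it reaches from about 400 to 925 mm from the base axis. Payload 12.5 kg.
Tool frame: the origin (TCP) lies midway between the tips of the shut fingers; the grasp point (between the pads) lies 19 mm behind it (env.pinch_z is the z of the grasp point in the tool frame, in mm); z points along the fingers, y is the line along which they close (so a half turn about z gives the same grasp; the last joint's range is limited). The gripper opens to 95 mm and grips with 3 to 60 N. Pads are 20 mm wide; open, the fingers measure 119 mm over their backs; the gripper's body (75 mm by 180 mm) begins 59 mm behind the grasp point.
Start: joints at [-1.338, 0.491, 1.559, -0, 1.092, -0.106], TCP at [207.746, -589.482, 214.661] pointing down, gripper open.
Joint ranges: [-3.1, 3.1], [-0.84, 2.19], [0.05, 2.79], [-1.13, 4.28], [0.06, 2.93], [-2.69, 2.69]. Speed limits (rad/s): [2.22, 2.22, 2.79, 3.14, 3.14, 3.14].

## Interface

Orientations are given as [roll, pitch, yaw] about the fixed x, y, z axes, in that order (R = Rz(yaw) Ry(pitch) Rx(roll)).
In Python, from cell import env, eyes gives the robot as it stands.
- The arm moves only by the shell command python3 -m inch 'ROWS'. ROWS is JSON, a list of rows, each a list of 3 entries, a list of its own where there are three numbers: the shift along the tool's x, y, z in units of 60 mm (1.0 is 60 mm), then the turn about the tool's z in units of 5 degrees (1.0 is 5 degrees), then the closure, from -1 (fully open) to 1 (shut). In form: [[[tx, ty, tz], turn, claw], ...]. A call has exactly 10 rows; each row shifts and turns the commanded pose from where the row before left it, along the tool's axes as they then stand; what a row does not reach is not made up. A row lasts 1/8 s, in which the tool goes at most 62.5 mm and 10.7 degrees, less where a joint would pass 70% of its speed; a pose out of reach is approached as far as the arm can. A call is refused whole if a number of a shift passes 1 or a number of a turn 1, either way. A call with a gripper value outside its range is refused whole. The fingers move at their own pace and stop on an object; the grip force is fixed at half the most. Time passes only in rows, so rows that do not move let the fingers close, or fill a call up. It gives the time, the measured TCP pose, the force, the opening and the grip force at its end, in the units of the state.
- env.state(): the state, without advancing time (a new reading comes with each control period).
- eyes.read_camera(name): name is "side" or "top" or "wrist"; returns a dict with "pixels" (400x640x3 uint8, red, green, blue), "fx", "fy", "cx", "cy" (pixels), "distortion" ([k1, k2, p1, p2, k3] as OpenCV has them; the pictures are not rectified), "extrinsics" (4x4, takes a point from world to camera coordinates). Camera axes: x right, y down, z forward; pixel columns grow to the right and rows downward; lengths in mm; the calibration is good to about 2 mm. A picture is of the moment at which its call begins. There is no depth.
- env.job_done(): hands the job in; it is judged then, once.
Trained networks look in a picture, given as the dict that the camera call returned (one of the last four; its "shot" number tells which), for a name from the list of things; names that differ only in an ending like _2 or _b are one class to them, and where a whole thing is asked for, a point or a joint stands for the part that bears it (a point fixed in the world has none). Each returns a list of dicts, best first, with "score" (0 to 1); they miss things now and then, are a little off and sometimes report something else, mostly with a low value. They report only what shows in the picture. A call takes as long as a camera call. They do not tell look-alikes from the thing itself.
- eyes.boxes_of(name, picture): "centre" ([row, column] in pixels, amid what is visible of it).
- eyes.cut_out(name, picture): "mask" (400x640 bool, what is visible of it) and "centre" ([row, column] in pixels, amid what is visible of it).
- eyes.spot_point(name, picture): "centre" ([row, column] in pixels: a listed point, or the origin of a listed thing).
The state is a dict: "t": time; "joints": joint angles; "qvel": joint speeds; "tau": joint torques, N m; "eef_pos": TCP position; "tcp_rot": TCP orientation; "ft_force": force on the tool from outside, world axes, zero at the start; "moment": the same for the moment, N m; "opening": opening from 0.0 (shut) to 1.0 (fully open); "grip_force": force on a finger pad.
Only numpy, scipy, OpenCV 4.12 (cv2) and the standard library are available. Lean on these libraries where they do the work, as an engineer would, in place of code of your own. Each camera call takes 0.05 s, during which the arm holds its last target. There are 200 camera calls.

## Working session

There is one attempt and no reset: what is moved stays moved. The work goes in short steps, Python scripts to look and compute and a shell command to move; the robot and the scene stay as the last step left them, time stands still between calls to the robot, and variables do not carry over. Pictures are saved under pics/ and viewed, at most 10 in all, crops included, and the job is handed in when it is done.

```bash
ls; mkdir -p pics
cat > h.py <<'E'
from cell import env, eyes
import numpy as np, cv2
def ray(p,c):
    K=np.array([[p["fx"],0,p["cx"]],[0,p["fy"],p["cy"]],[0,0,1.]])
    u=cv2.undistortPoints(np.array([[[c[1],c[0]]]],float),K,np.array(p["distortion"],float))[0,0]
    E=np.array(p["extrinsics"]);R=E[:3,:3];t=E[:3,3]
    return -R.T@t, R.T@np.array([u[0],u[1],1])
def at_z(p,c,z):
    o,d=ray(p,c); return o+d*(z-o[2])/d[2]
def proj(p,X):
    K=np.array([[p["fx"],0,p["cx"]],[0,p["fy"],p["cy"]],[0,0,1.]]);E=np.array(p["extrinsics"])
    return cv2.projectPoints(np.array([X],float),cv2.Rodrigues(E[:3,:3])[0],E[:3,3],K,np.array(p["distortion"],float))[0][0,0]
def tri(l):
    A=0;b=0
    for p,c in l:
        o,d=ray(p,c);d=d/np.linalg.norm(d);M=np.eye(3)-np.outer(d,d);A=A+M;b=b+M@o
    return np.linalg.solve(A,b)
def save(p,f): cv2.imwrite(f,cv2.cvtColor(p["pixels"],cv2.COLOR_RGB2BGR))
E
python3 - <<'E'
from h import *
np.set_printoptions(precision=1,suppress=True)
P={n:eyes.read_camera(n) for n in("top","side","wrist")}
save(P["top"],"pics/top.png");save(P["side"],"pics/side.png")
for n in P:
  p=P[n]
  for k,z in(("cap",0),("filler",94),("seal",130),("shaker_cap",0)):
    for r in eyes.spot_point(k,p)[:4]:
      print(n,k,round(r["score"],2),np.array(r["centre"]),at_z(p,r["centre"],z))
print(env.state(),env.pinch_z)
E
```

```text
pics
top cap 0.94 [123.2 398.4] [ 772.3 -347.4    0. ]
top cap 0.82 [181.6 323.1] [ 616.1 -145.4    0. ]
top cap 0.56 [272.3 305.7] [385.5 -98.9   0. ]
top filler 0.76 [195.3 219.8] [565.6  99.1  94. ]
top filler 0.5 [141.7 355.6] [ 692.7 -223.7   94. ]
top seal 0.67 [189.2 218.9] [573.   92.9 130. ]
top seal 0.52 [211.  202.6] [523.4 128.1 130. ]
top shaker_cap 0.7 [216.4 378.1] [ 523.7 -284.3    0. ]
side cap 0.95 [250.9 375.8] [ 392.2 -104.     0. ]
side cap 0.87 [217.6 306.2] [ 619.2 -133.1    0. ]
side cap 0.67 [178.  323.9] [ 640.7 -306.1    0. ]
side cap 0.51 [159.8 294.9] [ 765.3 -345.6    0. ]
side filler 0.9 [265.7 282.4] [567.   97.7  94. ]
side seal 0.96 [254.  279.9] [574.1  91.3 130. ]
side shaker_cap 0.41 [195.7 354.3] [ 523.1 -273.7   -0. ]
{'t': 0.75, 'joints': array([-1.3,  0.5,  1.6, -0. ,  1.1, -0.1]), 'qvel': array([ 0.,  0.,  0., -0.,  0.,  0.]), 'tau': array([  0. , -61.2, -25.8,   0.1,   0. ,  -0. ]), 'eef_pos': array([ 207.7, -589.5,  214.7]), 'tcp_rot': array([3.1, 0. , 0.3]), 'ft_force': array([ 0.2,  0.4, -1.3]), 'moment': array([0., 0., 0.]), 'grip_force': 0.0, 'opening': 1.000222290032026} -18.8
```

View pics/top.png

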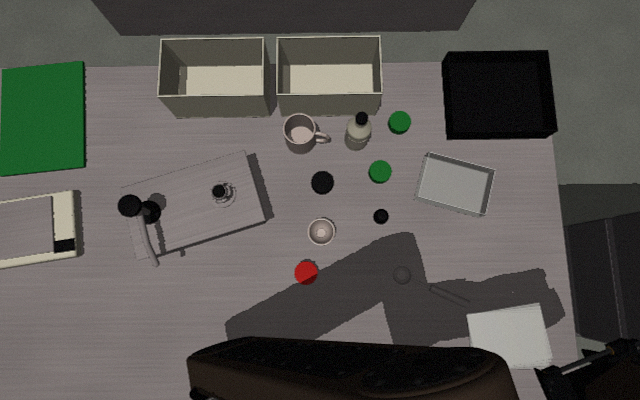

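View pics/side.png

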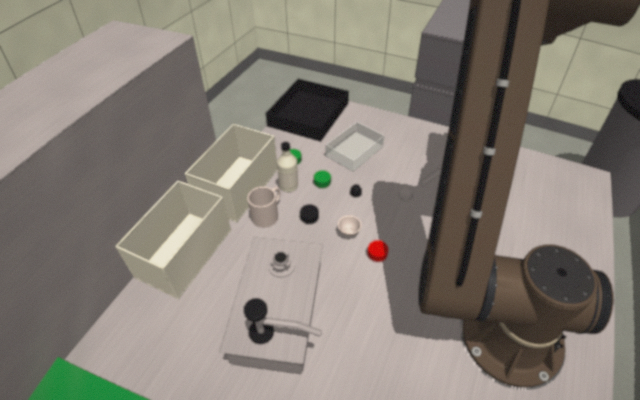

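Top picture: three cap candidates are black (182,322), green (172,380) and green (122,400), plus red (272,306). Black (216,381) is smaller, the shaker cap; a grey disc is in shadow at (275,401). The black one at (182,322) fits: wider and black. I'll confirm in a crop.

Run:
```python
from h import *
np.set_printoptions(precision=1,suppress=True)
t=eyes.read_camera("top");s=eyes.read_camera("side")
cv2.imwrite("pics/crop.png",cv2.resize(cv2.cvtColor(t["pixels"][140:290,290:430],cv2.COLOR_RGB2BGR),None,fx=4,fy=4,interpolation=2))
def near(k,p,X):
    q=proj(p,X)[::-1]; l=[r["centre"] for r in eyes.spot_point(k,p)]
    return min(l,key=lambda c:np.linalg.norm(c-q)) if l else None
for k,X in(("cap",(618,-140,0)),("filler",(566,98,94)),("seal",(573,92,130)),("thread",(570,95,115))):
    l=[(p,near(k,p,X)) for p in(t,s)]; l=[x for x in l if x[1] is not None]
    print(k,[(c,at_z(p,c,X[2])) for p,c in l], tri(l) if len(l)>1 else "")
for k in("cap",):
  for n,p in(("t",t),("s",s)):
    for r in eyes.cut_out(k,p): 
      m=np.array(r["mask"]); print(n,k,round(r["score"],2),r["centre"],m.sum(),p["pixels"][m].mean(0), at_z(p,r["centre"],20))
for k in("mug","bottle","ramekin","dispenser"): print(k,[(round(r["score"],2),at_z(t,r["centre"],0)) for r in eyes.spot_point(k,t)[:2]])
```

```text
cap [([182.3, 321.6], array([ 614.3, -141.5,    0. ])), ([215.9, 307.7], array([ 618.1, -140.8,    0. ]))] [ 616.2 -141.    -0.1]
filler [([193.7, 221.8], array([569.4,  94.5,  94. ])), ([265.3, 281.4], array([569.7,  97.7,  94. ]))] [570.6  95.5  90.2]
seal [([188.0, 218.3], array([575.8,  94.4, 130. ])), ([254.1, 278.8], array([576.3,  92.6, 130. ]))] [575.4  93.9 132.1]
thread [([198.3, 219.1], array([554.7,  95.4, 115. ])), ([263.5, 282.1], array([562.5, 104.3, 115. ]))] [560.9  98.9 106.4]
t cap 0.97 [178.7, 320.9] 415 [19.3 18.3 19.3] [ 619.4 -139.7   20. ]
t cap 0.82 [169.6, 377.9] 429 [30.4 92.3 40.2] [ 641.4 -285.4   20. ]
t cap 0.76 [271.9, 306.1] 431 [140.   28.1  26.3] [ 386.4 -100.5   20. ]
t cap 0.57 [123.7, 402.8] 421 [28.5 86.6 37.6] [ 763.4 -354.8   20. ]
s cap 0.83 [178.4, 321.3] 290 [ 53.7 133.1  69. ] [ 638.9 -282.4   20. ]
s cap 0.73 [215.3, 308.2] 350 [58.3 54.9 54.9] [ 609.8 -128.3   20. ]
s cap 0.6 [252.2, 376.9] 401 [172.7  33.6  29.8] [384.8 -86.8  20. ]
s cap 0.54 [154.7, 298.4] 103 [ 65.9 140.9  75.3] [ 755.2 -353.5   20. ]
mug [(0.85, array([728.3, -89.4,   0. ]))]
bottle [(0.93, array([ 722.8, -237.2,    0. ]))]
ramekin []
dispenser [(0.69, array([553.8, 166.2,   0. ])), (0.58, array([578.1, 125.8,   0. ]))]
```

View pics/crop.png

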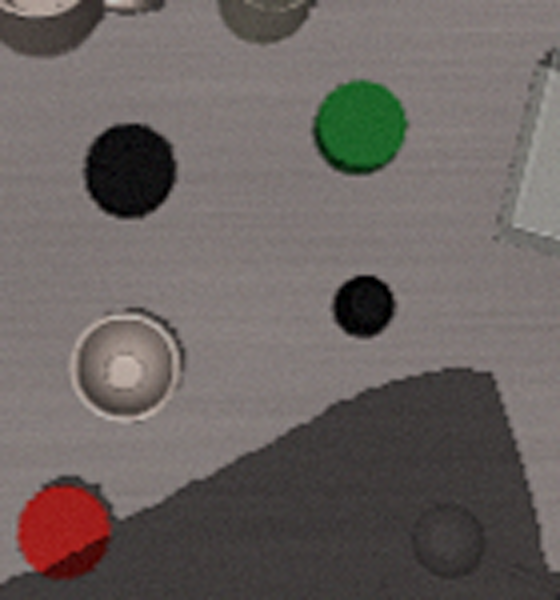

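Crop: the black disc at top-image (182,322), about 22 px wide, is the filler cap. The other black one at (216,381) is only 15 px wide, so it is the shaker cap. The red and green discs are look-alikes, and the grey one is the spoon bowl. The cap sits at about (617,-141,0).

```bash
cat >> h.py <<'E'
from scipy.spatial.transform import Rotation as Ro
def need(X):
    s=env.state();R=Ro.from_euler("xyz",s["tcp_rot"]).as_matrix()
    d=R.T@(np.array(X,float)-s["eef_pos"])/60
    print("t",round(s["t"],2),"pos",np.round(s["eef_pos"],1),"rot",np.round(s["tcp_rot"],3),"j6",round(s["joints"][5],2),"units",np.round(d,3))
E
python3 -c "
from h import *
need((617,-141,110))"
```

```text
t 1.55 pos [ 207.8 -589.5  214.7] rot [3.141 0.    0.339] j6 -0.11 units [ 8.917 -4.783  1.744]
```

```bash
python3 -m inch '[[[0.8,-0.43,0.03],0,-1],[[0.8,-0.43,0.03],0,-1],[[0.8,-0.43,0.03],0,-1],[[0.8,-0.43,0.03],0,-1],[[0.8,-0.43,0.03],0,-1],[[0.8,-0.43,0.03],0,-1],[[0.8,-0.43,0.03],0,-1],[[0.8,-0.43,0.03],0,-1],[[0.8,-0.43,0.03],0,-1],[[0.8,-0.43,0.03],0,-1]]'; python3 -c "
from h import *
need((617,-141,110))"
```

```text
t: 2.8
eef_pos: [575.8, -185.1, 196.7]
tcp_rot: [3.141, -0.0, 0.339]
ft_force: [1.1, -0.7, -0.5]
opening: 0.998
grip_force: 0.0
t 2.8 pos [ 575.8 -185.1  196.7] rot [ 3.141 -0.     0.339] j6 0.81 units [ 0.891 -0.466  1.445]
```

```bash
python3 -m inch '[[[0.3,-0.16,0.3],0,-1],[[0.3,-0.16,0.3],0,-1],[[0.3,-0.15,0.3],0,-1],[[0,0,0.3],0,-1],[[0,0,0.25],0,-1],[[0,0,0],0,-1],[[0,0,0],0,-1],[[0,0,0],0,-1],[[0,0,0],0,-1],[[0,0,0],0,-1]]'
python3 - <<'E'
from h import *
np.set_printoptions(precision=1,suppress=True)
need((617,-141,4))
for n in("wrist","top","side"):
  p=eyes.read_camera(n)
  if n=="wrist": save(p,"pics/w1.png"); print(proj(p,(617,-141,28)))
  for r in eyes.spot_point("cap",p)[:3]: print(n,round(r["score"],2),r["centre"],at_z(p,r["centre"],0))
  for r in eyes.cut_out("cap",p)[:3]: print(n,"mask",round(r["score"],2),r["centre"],p["pixels"][r["mask"]].mean(0),at_z(p,r["centre"],20))
E
```

```text
t: 4.05
eef_pos: [616.3, -142.1, 109.9]
tcp_rot: [3.141, -0.0, 0.339]
ft_force: [-0.1, 0.2, -0.2]
opening: 1.002
grip_force: 0.0
t 4.05 pos [ 616.3 -142.1  109.9] rot [ 3.1 -0.   0.3] j6 0.9 units [ 0.  -0.   1.8]
[316.5 203.4]
wrist 0.91 [226.5, 477.6] [ 637.8 -290.5    0. ]
wrist 0.6 [202.7, 314.0] [ 609.4 -141.2    0. ]
wrist mask 0.74 [77.1, 601.9] [34.7 80.9 44.6] [ 787.5 -320.1   20. ]
wrist mask 0.73 [206.0, 313.8] [27.1 26.5 28.5] [ 612.  -140.4   20. ]
wrist mask 0.68 [226.9, 479.4] [ 47.1 128.7  66. ] [ 641.4 -279.9   20. ]
top 0.95 [126.4, 403.3] [ 763.2 -360.     0. ]
top 0.84 [172.4, 378.6] [ 638.8 -289.9    0. ]
top mask 0.69 [170.4, 379.1] [ 43.9 122.2  56.1] [ 639.2 -288.4   20. ]
top mask 0.62 [124.7, 399.0] [ 35.8 114.3  48.6] [ 760.8 -344.8   20. ]
side 0.89 [218.7, 309.2] [ 609.4 -132.9    0. ]
side 0.73 [196.4, 355.2] [ 519.5 -272.1    0. ]
side 0.65 [180.3, 320.8] [ 645.3 -292.5    0. ]
side mask 0.72 [176.2, 322.0] [ 50.9 154.   72.9] [ 641.  -292.4   20. ]
side mask 0.71 [250.8, 375.4] [209.6  42.   36.5] [390.1 -89.5  20. ]
side mask 0.69 [213.1, 305.6] [42.6 40.2 40.7] [ 620.3 -132.8   20. ]
```

View pics/w1.png

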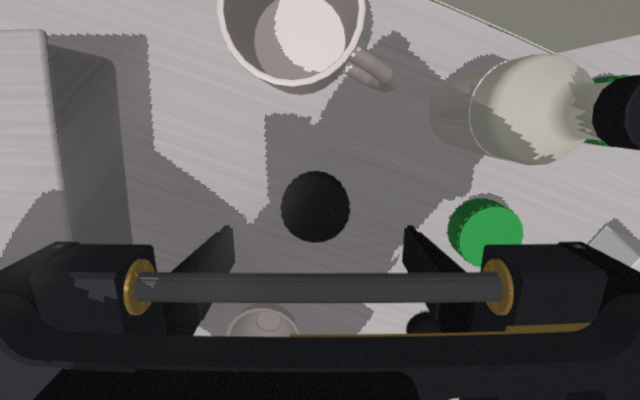

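Wrist picture: black cap centred at about (206,315), between the open fingers; mug and bottle stand clear. I'll refine with a silhouette fit.

```bash
cat >> h.py <<'E'
from scipy.optimize import minimize
def fit(p,mask,x0,z,r,h):
    a=np.linspace(0,2*np.pi,60)
    def c(v):
        pts=np.array([proj(p,(v[0]+r*np.cos(t),v[1]+r*np.sin(t),zz)) for zz in(z,z+h) for t in a])
        m=np.zeros((1600,2560),np.uint8);cv2.fillConvexPoly(m,cv2.convexHull(np.round(pts*4+1.5).astype(np.int32)),1)
        M=cv2.resize(mask.astype(np.uint8),(2560,1600),interpolation=0)
        return 1-(m&M).sum()/(m|M).sum()
    s=minimize(c,x0,method="Nelder-Mead",options=dict(initial_simplex=np.array(x0)+[[0,0],[5,0],[0,5]],xatol=.1,fatol=1e-4,maxiter=60))
    return s.x,1-s.fun
E
python3 - <<'E'
from h import *
p=eyes.read_camera("wrist")
for r in eyes.cut_out("cap",p):
  if p["pixels"][r["mask"]].mean()<45:
    print("net",fit(p,np.array(r["mask"]),[614,-141],0,28,28))
    g=(p["pixels"].max(2)<52).astype(np.uint8); n,l=cv2.connectedComponents(g); 
    m=l==l[206,315]; print(m.sum(),r["mask"].sum(),"dark",fit(p,m,[614,-141],0,28,28))
need((616,-141,4))
E
```

```text
net (array([ 611.36548901, -141.96285105]), np.float64(0.9680736689571355))
3782 3896 dark (array([ 611.3219268 , -141.79951316]), np.float64(0.9461775421807321))
t 4.6 pos [ 616.3 -142.1  109.6] rot [3.142 0.    0.339] j6 0.9 units [ 0.002 -0.019  1.76 ]
```

```bash
python3 -m inch '[[[-0.04,-0.03,0.3],0,-1],[[0,0,0.4],0,-1],[[0,0,0.4],0,-1],[[0,0,0.35],0,-1],[[0,0,0.2],0,-1],[[0,0,0.1],0,-1],[[0,0,0],0,-0.4],[[0,0,0],0,-0.25],[[0,0,0],0,-0.22],[[0,0,0],0,-0.22]]'; python3 -c "
from h import *
need((613,-141,4)); s=env.state(); print(s['grip_force'],s['opening'],s['moment'])"
```

```text
t: 5.85
eef_pos: [613.5, -141.2, 5.0]
tcp_rot: [3.141, -0.0, 0.339]
ft_force: [-0.8, -0.4, -0.1]
opening: 0.641
grip_force: 0.0
t 5.85 pos [ 613.5 -141.2    5. ] rot [ 3.141 -0.     0.339] j6 0.9 units [-0.007 -0.007  0.016]
0.0 0.6406850591341857 [ 0.01333157  0.03075792 -0.01472995]
```

```bash
python3 -m inch '[[[0,0,0],0,-0.22],[[0,0,0],0,-0.22],[[0,0,0],0,-0.2],[[0,0,0],0,-0.2],[[0,0,0],0,-0.18],[[0,0,0],0,-0.18],[[0,0,0],0,-0.15],[[0,0,0],0,-0.15],[[0,0,0],0,-0.15],[[0,0,0],0,-0.15]]'
```

```text
t: 7.1
eef_pos: [613.4, -141.2, 4.6]
tcp_rot: [3.142, 0.0, 0.339]
ft_force: [-0.4, 2.2, 2.4]
opening: 0.59
grip_force: 30.0
```

```bash
python3 -m inch '[[[0,0,-0.3],0,-0.15],[[0,0,-0.6],0,-0.15],[[0,0,-0.8],0,-0.15],[[0,0,-0.8],0,-0.15],[[0,0,-0.75],0,-0.15],[[-0.1,-0.8,0],0,-0.15],[[-0.1,-0.8,0],0,-0.15],[[-0.1,-0.8,0],0,-0.15],[[-0.1,-0.8,0],0,-0.15],[[-0.1,-0.5,0],0,-0.15]]'
python3 - <<'E'
from h import *
np.set_printoptions(precision=1,suppress=True)
need((573,95,165)); print(env.state()["opening"],env.state()["ft_force"])
p=eyes.read_camera("wrist");save(p,"pics/w2.png")
for k,z in(("filler",94),("seal",130),("thread",115.5)):
  for r in eyes.spot_point(k,p)[:3]: print(k,round(r["score"],2),r["centre"],at_z(p,r["centre"],z))
print(proj(p,(573,95,130)))
for r in eyes.spot_point("cap",p)[:2]: print(r["score"],r["centre"],at_z(p,r["centre"],env.state()["eef_pos"][2]-4.6))
for r in eyes.cut_out("cap",p)[:2]: print(r["score"],r["centre"],r["mask"].sum())
E
```

```text
t: 8.35
eef_pos: [510.4, 59.7, 200.8]
tcp_rot: [3.141, -0.001, 0.34]
ft_force: [0.4, -0.4, 0.1]
opening: 0.591
grip_force: 30.0
t 8.35 pos [510.4  59.7 200.8] rot [ 3.1 -0.   0.3] j6 1.22 units [ 1.2 -0.2  0.6]
0.5913053870231147 [ 0.4 -0.4  0.1]
filler 0.94 [118.2, 300.1] [568.8  95.6  94. ]
seal 0.87 [122.3, 301.7] [567.6  92.  130. ]
thread 0.62 [119.0, 299.2] [568.7  95.1 115.5]
[300.1 113.7]
0.72 [248.6, 316.9] [506.1  58.5 195.7]
0.69 [170.9, 621.8] [608.1 -91.  195.7]
0.86 [176.9, 623.9] 1620
0.83 [246.0, 316.0] 7463
```

View pics/w2.png

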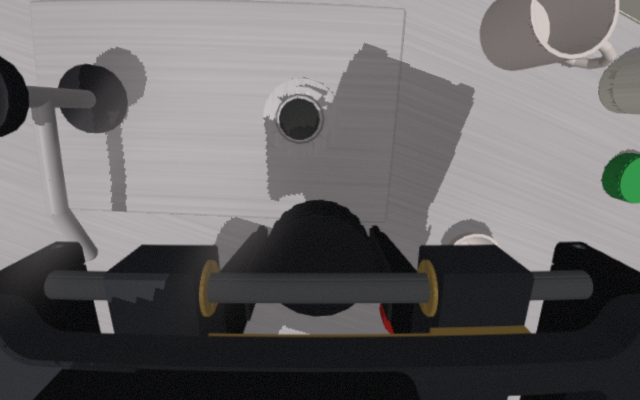

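Wrist picture: cap held (front edge at row 200, column 318); neck with dark seal disc at about (118,300), pump head well to the left. I'll measure the cap in hand and the neck in this same view.

Run:
```python
from h import *
np.set_printoptions(precision=1,suppress=True)
p=eyes.read_camera("wrist");s=env.state();e=s["eef_pos"];I=p["pixels"].max(2)
print(I[118,268:334:2]);print(I[88:150:2,301])
n,l,st,ce=cv2.connectedComponentsWithStats((I<70).astype(np.uint8));k=l[118,301];c=ce[k][::-1];print("disc",st[k],c,at_z(p,c,130))
b=st[k]; print("width mm",np.linalg.norm(at_z(p,(c[0],b[0]),130)-at_z(p,(c[0],b[0]+b[2]),130)))
# cap arc: top edge rows per column, compare with cylinder silhouette
arc=[]
for col in range(285,352,3):
    seg=I[170:260,col]; 
    r=np.where(seg<50)[0]; arc.append((col,170+r[0]-.5))
arc=np.array(arc);print(arc.tolist()[::4])
z=e[2]-4.6
from scipy.optimize import least_squares
a=np.linspace(0,2*np.pi,120)
def res(v):
    pts=np.array([proj(p,(v[0]+28*np.cos(t),v[1]+28*np.sin(t),zz)) for zz in(z,z+28) for t in a])
    h=cv2.convexHull(pts.astype(np.float32))
    return [cv2.pointPolygonTest(h,(float(x),float(y)),True) for x,y in arc]
q=least_squares(res,e[:2],diff_step=1e-3,loss="soft_l1"); print("cap",q.x,"tcp",e,"rms",np.sqrt(np.mean(q.fun**2)),"res tcp",np.round(res(e[:2]),1))
for n2 in("top","side"):
    w=eyes.read_camera(n2)
    for kk,zz in(("seal",130),("filler",94)):
        print(n2,kk,[(round(r["score"],2),at_z(w,r["centre"],zz)) for r in eyes.spot_point(kk,w)[:1]])
```

```text
[158 163 129 172  49  46  47  46  47  45  47  47  45  48  49  47  48  49
  47  47  47  50  51  51 107  99  96 112 114 114 115 115 114]
[177 189 188 165 108 173 114  46  47  45  48  46  47  50  46  48  51  48
  49  39  38  39  39  41  42  40  90  92  98 111 112]
disc [ 276  100   40   41 1272] [120.1 295.1] [569.1  94.6 130. ]
width mm 28.64909846784553
[[285.0, 212.5], [297.0, 204.5], [309.0, 200.5], [321.0, 199.5], [333.0, 201.5], [345.0, 206.5]]
cap [509.3  55.6] tcp [511.9  57.4 199.9] rms 0.45665384240962564 res tcp [4.9 6.2 5.8 4.9 5.4 5.7 5.8 5.7 5.3 5.8 5.  5.1 5.  5.6 5.1 4.4 4.5 4.3
 4.9 4.2 3.4 3.2 4.1]
top seal []
top filler []
side seal [(0.73, array([574.9,  89.2, 130. ]))]
side filler [(0.59, array([567.2, 105.4,  94. ]))]
```

```bash
python3 -m inch '[[[0.3,-0.07,0],0,-0.15],[[0.3,-0.07,0],0,-0.15],[[0.3,-0.07,0.1],0,-0.15],[[0.25,-0.055,0.2],0,-0.15],[[0,0,0.25],0,-0.15],[[0,0,0.15],0,-0.15],[[0,0,0.1],0,-0.15],[[0,0,0],0,-0.15],[[0,0,0],0,-0.15],[[0,0,0],0,-0.15]]'
python3 - <<'E'
from h import *
np.set_printoptions(precision=1,suppress=True)
need((571.8,95.4,126)); s=env.state();e=s["eef_pos"];print(s["ft_force"],s["moment"])
p=eyes.read_camera("side");t=eyes.read_camera("top")
A=p["pixels"][190:340,200:360];B=t["pixels"][120:270,140:300]
cv2.imwrite("pics/ab.png",cv2.cvtColor(np.hstack([cv2.resize(x,(400,375),interpolation=2) for x in(A,B)]),cv2.COLOR_RGB2BGR))
for n,w in(("side",p),("top",t)):
    print(n,"cap",[(round(r["score"],2),at_z(w,r["centre"],e[2]-4.6)) for r in eyes.spot_point("cap",w)],proj(w,(e[0],e[1],e[2]-4.6)),proj(w,(574,94.5,94)))
E
```

```text
t: 10.25
eef_pos: [571.3, 96.1, 152.0]
tcp_rot: [3.141, -0.001, 0.339]
ft_force: [0.2, 0.4, -0.1]
opening: 0.589
grip_force: 30.0
t 10.25 pos [571.3  96.1 152. ] rot [ 3.1 -0.   0.3] j6 1.28 units [0.  0.  0.4]
[ 0.2  0.4 -0.1] [ 0.   0.1 -0. ]
side cap [(0.88, array([369. ,   8. , 147.4])), (0.59, array([573.7, 103.2, 147.4])), (0.46, array([ 570.1, -164. ,  147.4]))] [279.4 251.6] [280.5 263.7]
top cap [(0.79, array([ 710.2, -322.8,  147.4])), (0.7, array([577.7,  94.8, 147.4])), (0.6, array([ 389.4, -113.5,  147.4])), (0.59, array([ 603.8, -261.6,  147.4]))] [215.6 188.5] [221.8 191.8]
```

View pics/ab.png

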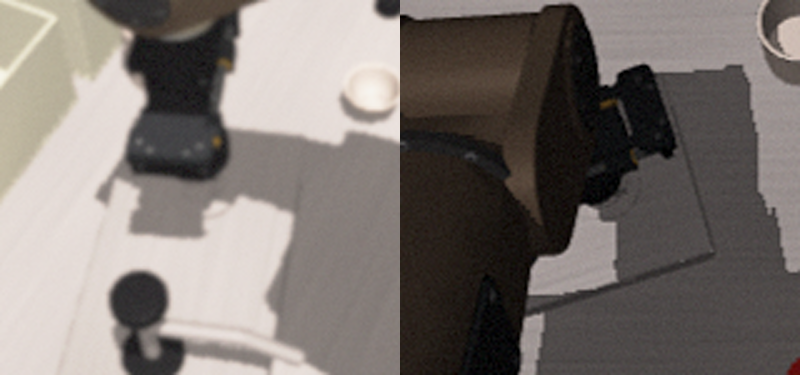

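The gripper hides the cap in both views (side picture about (252,279)). I'll go down slowly and read the force.

```bash
python3 -m inch '[[[0,0,0.1],0,-0.15],[[0,0,0.1],0,-0.15],[[0,0,0.08],0,-0.15],[[0,0,0.06],0,-0.15],[[0,0,0.03],0,-0.15],[[0,0,0.02],0,-0.15],[[0,0,0.01],0,-0.15],[[0,0,0.01],0,-0.15],[[0,0,0.01],0,-0.15],[[0,0,0],0,-0.15]]'
cat > st.py <<'E'
from h import *
s=env.state();e=s["eef_pos"];print("t",round(s["t"],2),np.round(e,2),"yaw",round(s["tcp_rot"][2],3),"j6",round(s["joints"][5],3),"F",np.round(s["ft_force"],2),"M",np.round(s["moment"],3),"op",round(s["opening"],3),"g",round(s["grip_force"],1))
E
python3 st.py
```

```text
t: 11.7
eef_pos: [571.1, 96.2, 126.4]
tcp_rot: [3.142, 0.0, 0.339]
ft_force: [-0.5, 0.2, -1.4]
opening: 0.591
grip_force: 30.0
t 11.7 [571.11  96.15 126.4 ] yaw 0.339 j6 1.285 F [-0.54  0.23 -1.39] M [ 0.042 -0.001  0.018] op 0.591 g 30.0
```

```bash
python3 -m inch '[[[0,0,0.01],0,-0.15],[[0,0,0.01],0,-0.15],[[0,0,0.01],0,-0.15],[[0,0,0.01],0,-0.15],[[0,0,0.01],0,-0.15],[[0,0,0.0],0,-0.15],[[0,0,0],0,-0.15],[[0,0,0],0,-0.15],[[0,0,0],0,-0.15],[[0,0,0],0,-0.15]]';python3 st.py
```

```text
t: 12.95
eef_pos: [571.1, 96.2, 123.4]
tcp_rot: [3.141, 0.0, 0.339]
ft_force: [-1.0, -0.4, -1.3]
opening: 0.593
grip_force: 30.0
t 12.95 [571.14  96.16 123.41] yaw 0.339 j6 1.285 F [-1.01 -0.38 -1.3 ] M [-0.024  0.046 -0.018] op 0.593 g 30.0
```

```bash
python3 -m inch '[[[0,0,0.01],0,-0.15],[[0,0,0.01],0,-0.15],[[0,0,0.01],0,-0.15],[[0,0,0.01],0,-0.15],[[0,0,0.01],0,-0.15],[[0,0,0.01],0,-0.15],[[0,0,0],0,-0.15],[[0,0,0],0,-0.15],[[0,0,0],0,-0.15],[[0,0,0],0,-0.15]]';python3 st.py
```

```text
t: 14.2
eef_pos: [571.1, 96.1, 119.8]
tcp_rot: [3.141, -0.0, 0.339]
ft_force: [-0.6, -0.0, -0.1]
opening: 0.589
grip_force: 30.0
t 14.2 [571.15  96.14 119.84] yaw 0.339 j6 1.285 F [-0.56 -0.   -0.05] M [0.    0.047 0.031] op 0.589 g 30.0
```

```bash
python3 -m inch '[[[0,0,0.01],0,-0.15],[[0,0,0.005],0,-0.15],[[0,0,0.005],0,-0.15],[[0,0,0.005],0,-0.15],[[0,0,0.005],0,-0.15],[[0,0,0],0,-0.15],[[0,0,0],0,-0.15],[[0,0,0],0,-0.15],[[0,0,0],0,-0.15],[[0,0,0],0,-0.15]]';python3 st.py
```

```text
t: 15.45
eef_pos: [571.3, 96.2, 118.9]
tcp_rot: [3.141, -0.001, 0.339]
ft_force: [-3.3, -0.3, 10.6]
opening: 0.593
grip_force: 30.0
t 15.45 [571.27  96.19 118.94] yaw 0.339 j6 1.285 F [-3.33 -0.33 10.6 ] M [-0.083  0.598  0.017] op 0.593 g 30.0
```

On the ramps (TCP 118.9, expected 119.1): crossed. I'll ease off and turn back anticlockwise, watching for Fz to drop away.

```bash
python3 -m inch '[[[-0.005,0,-0.008],0,-0.15],[[0,0,0],-0.2,-0.15],[[0,0,0],-0.2,-0.15],[[0,0,0],-0.2,-0.15],[[0,0,0],-0.2,-0.15],[[0,0,0],-0.2,-0.15],[[0,0,0],-0.2,-0.15],[[0,0,0],-0.2,-0.15],[[0,0,0],-0.2,-0.15],[[0,0,0],0,-0.15]]';python3 st.py
```

```text
t: 16.7
eef_pos: [571.3, 96.1, 119.0]
tcp_rot: [3.141, -0.001, 0.479]
ft_force: [0.4, 1.1, 6.1]
opening: 0.59
grip_force: 30.0
t 16.7 [571.29  96.11 118.99] yaw 0.479 j6 1.144 F [0.43 1.07 6.06] M [ 0.061  0.052 -0.091] op 0.59 g 30.0
```

```bash
python3 -m inch '[[[0,0,0],-0.2,-0.15],[[0,0,0],-0.2,-0.15],[[0,0,0],-0.2,-0.15],[[0,0,0],-0.2,-0.15],[[0,0,0],-0.2,-0.15],[[0,0,0],-0.2,-0.15],[[0,0,0],-0.2,-0.15],[[0,0,0],-0.2,-0.15],[[0,0,0],0,-0.15],[[0,0,0],0,-0.15]]';python3 st.py
```

```text
t: 17.95
eef_pos: [571.3, 96.1, 119.0]
tcp_rot: [3.141, -0.001, 0.618]
ft_force: [0.3, 0.1, 6.3]
opening: 0.592
grip_force: 30.0
t 17.95 [571.31  96.07 118.99] yaw 0.618 j6 1.005 F [0.27 0.05 6.28] M [ 0.029  0.068 -0.048] op 0.592 g 30.0
```

```bash
python3 st.py | grep -q . ; python3 -m inch '[[[0,0,0],-0.2,-0.15],[[0,0,0],-0.2,-0.15],[[0,0,0],-0.2,-0.15],[[0,0,0],-0.2,-0.15],[[0,0,0],-0.2,-0.15],[[0,0,0],-0.2,-0.15],[[0,0,0],-0.1,-0.15],[[0,0,0],0,-0.15],[[0,0,0],0,-0.15],[[0,0,0],0,-0.15]]';python3 st.py
```

```text
t: 19.2
eef_pos: [571.3, 96.1, 119.0]
tcp_rot: [3.141, -0.001, 0.732]
ft_force: [-0.2, -0.6, 6.8]
opening: 0.589
grip_force: 30.0
t 19.2 [571.3   96.11 119.  ] yaw 0.732 j6 0.892 F [-0.24 -0.56  6.82] M [-0.005 -0.008 -0.087] op 0.589 g 30.0
```

```bash
python3 -m inch '[[[0,0,0],-0.2,-0.15],[[0,0,0],-0.2,-0.15],[[0,0,0],-0.2,-0.15],[[0,0,0],-0.2,-0.15],[[0,0,0],-0.2,-0.15],[[0,0,0],-0.2,-0.15],[[0,0,0],-0.2,-0.15],[[0,0,0],-0.2,-0.15],[[0,0,0],0,-0.15],[[0,0,0],0,-0.15]]';python3 st.py
```

```text
t: 20.45
eef_pos: [571.3, 96.2, 119.0]
tcp_rot: [3.141, -0.001, 0.872]
ft_force: [0.3, 0.9, 6.6]
opening: 0.592
grip_force: 30.0
t 20.45 [571.32  96.16 119.  ] yaw 0.872 j6 0.752 F [0.29 0.85 6.57] M [ 0.125  0.061 -0.016] op 0.592 g 30.0
```

```bash
python3 -m inch '[[[0,0,0],-0.2,-0.15],[[0,0,0],-0.2,-0.15],[[0,0,0],-0.2,-0.15],[[0,0,0],-0.2,-0.15],[[0,0,0],-0.2,-0.15],[[0,0,0],-0.2,-0.15],[[0,0,0],-0.2,-0.15],[[0,0,0],-0.2,-0.15],[[0,0,0],0,-0.15],[[0,0,0],0,-0.15]]';python3 st.py
```

```text
t: 21.7
eef_pos: [571.3, 96.3, 119.0]
tcp_rot: [3.141, -0.001, 1.011]
ft_force: [0.6, 0.6, 5.9]
opening: 0.595
grip_force: 30.0
t 21.7 [571.28  96.31 119.01] yaw 1.011 j6 0.612 F [0.62 0.64 5.89] M [ 0.397  0.077 -0.072] op 0.595 g 30.0
```

```bash
python3 -m inch '[[[0,0,0],-0.2,-0.15],[[0,0,0],-0.2,-0.15],[[0,0,0],-0.2,-0.15],[[0,0,0],-0.2,-0.15],[[0,0,0],-0.2,-0.15],[[0,0,0],-0.2,-0.15],[[0,0,0],-0.2,-0.15],[[0,0,0],-0.2,-0.15],[[0,0,0],0,-0.15],[[0,0,0],0,-0.15]]';python3 st.py
```

```text
t: 22.95
eef_pos: [571.1, 96.2, 118.7]
tcp_rot: [3.141, -0.0, 1.151]
ft_force: [0.5, 3.1, 4.6]
opening: 0.592
grip_force: 30.0
t 22.95 [571.13  96.2  118.68] yaw 1.151 j6 0.473 F [0.49 3.06 4.59] M [ 0.631 -0.26  -0.083] op 0.592 g 30.0
```

```bash
python3 -m inch '[[[0,0,0],-0.15,-0.15],[[0,0,0],-0.15,-0.15],[[0,0,0],-0.15,-0.15],[[0,0,0],-0.15,-0.15],[[0,0,0],0,-0.15],[[0,0,0],0,-0.15],[[0,0,0],0,-0.15],[[0,0,0],0,-0.15],[[0,0,0],0,-0.15],[[0,0,0],0,-0.15]]';python3 st.py
```

```text
t: 24.2
eef_pos: [570.9, 96.1, 118.4]
tcp_rot: [3.142, -0.0, 1.203]
ft_force: [2.5, 5.0, 1.4]
opening: 0.593
grip_force: 30.0
t 24.2 [570.87  96.11 118.44] yaw 1.203 j6 0.421 F [2.47 5.   1.41] M [ 0.847 -0.605 -0.07 ] op 0.593 g 30.0
```

```bash
python3 -m inch '[[[0,0,0],-0.15,-0.15],[[0,0,0],-0.15,-0.15],[[0,0,0],-0.1,-0.15],[[0,0,0.01],0,-0.15],[[0,0,0.01],0,-0.15],[[0,0,0],0,-0.15],[[0,0,0],0,-0.15],[[0,0,0],0,-0.15],[[0,0,0],0,-0.15],[[0,0,0],0,-0.15]]';python3 st.py
```

```text
t: 25.45
eef_pos: [570.7, 96.1, 117.5]
tcp_rot: [-3.142, 0.0, 1.238]
ft_force: [0.5, 4.0, 5.6]
opening: 0.591
grip_force: 30.0
t 25.45 [570.7   96.07 117.52] yaw 1.238 j6 0.386 F [0.49 3.97 5.58] M [ 0.81  -0.193 -0.055] op 0.591 g 30.0
```

```bash
python3 -m inch '[[[0,0,0],-0.15,-0.15],[[0,0,0],-0.15,-0.15],[[0,0,0],-0.1,-0.15],[[0,0,0],0,-0.15],[[0,0,0],0,-0.15],[[0,0,0],0,-0.15],[[0,0,0],0,-0.15],[[0,0,0],0,-0.15],[[0,0,0],0,-0.15],[[0,0,0],0,-0.15]]';python3 st.py
```

```text
t: 26.7
eef_pos: [570.5, 96.2, 117.0]
tcp_rot: [-3.141, 0.0, 1.272]
ft_force: [1.5, 6.2, 1.4]
opening: 0.59
grip_force: 30.0
t 26.7 [570.52  96.2  117.04] yaw 1.272 j6 0.351 F [1.5  6.16 1.44] M [ 1.114 -0.309 -0.057] op 0.59 g 30.0
```

```bash
python3 -m inch '[[[0.02,0,0],0,-0.15],[[0,0,0],0,-0.15],[[0,0,0],0,-0.3],[[0,0,0],0,-0.35],[[0,0,0],0,-0.35],[[0,0,0],0,-0.35],[[0,0,0],0,-0.35],[[0,0,0],0,-0.35],[[0,0,0],0,-0.35],[[0,0,0],0,-0.35]]';python3 st.py
python3 - <<'E'
from h import *
p=eyes.read_camera("wrist");save(p,"pics/w3.png")
e=env.state()["eef_pos"];I=p["pixels"].max(2)
for z in (106,114.5): print(z,[np.round(proj(p,(e[0],e[1],zz)),1).tolist() for zz in(z,z+28)])
for r in eyes.cut_out("cap",p)[:3]: print(r["score"],r["centre"],r["mask"].sum())
E
```

```text
t: 27.95
eef_pos: [571.2, 97.2, 117.3]
tcp_rot: [3.142, 0.0, 1.273]
ft_force: [0.9, -0.7, 0.1]
opening: 0.674
grip_force: 0.0
t 27.95 [571.2   97.23 117.32] yaw 1.273 j6 0.353 F [ 0.94 -0.65  0.1 ] M [-0.003 -0.047  0.017] op 0.674 g 0.0
106 [[317.8, 237.0], [317.7, 257.3]]
114.5 [[317.8, 242.5], [317.7, 264.9]]
0.95 [238.7, 319.4] 6948
```

View pics/w3.png

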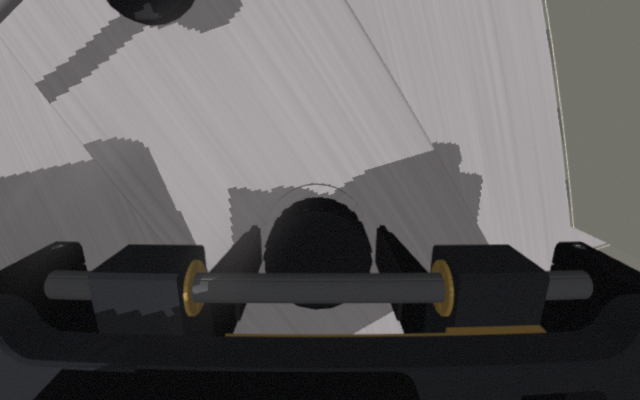

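Wrist picture: the cap sits between open fingers (front edge at (198,318), sides at columns 265 and 371), and the neck foot ring shows beyond. I'll work out its height from its apparent size.

Run:
```python
from h import *
from scipy.optimize import least_squares
p=eyes.read_camera("wrist");e=env.state()["eef_pos"];I=p["pixels"].max(2).astype(int)
pts=[]
for row in range(222,266,3):   # side edges, seen between the fingers
    d=np.where(I[row,255:385]<60)[0]+255
    run=[x for x in d if I[row,min(x,318):max(x,318)+1].max()<60]
    pts+=[(run[0]-.5,row),(run[-1]+.5,row)]
for col in range(290,348,3):
    r=np.where(I[170:240,col]<55)[0];pts.append((col,170+r[0]-.5))
pts=np.array(pts,float);print(pts[:30:4].tolist())
a=np.linspace(0,2*np.pi,90)
def res(v):
    q=np.array([proj(p,(v[0]+28*np.cos(t),v[1]+28*np.sin(t),zz)) for zz in(v[2],v[2]+28) for t in a])
    h=cv2.convexHull(q.astype(np.float32))
    return [cv2.pointPolygonTest(h,(float(x),float(y)),True) for x,y in pts]
for z0 in(106,114):
    s=least_squares(res,[*e[:2],z0],diff_step=1e-3,loss="soft_l1");print("free z",s.x,s.cost)
    s=least_squares(lambda v:res([*v,z0]),e[:2],diff_step=1e-3,loss="soft_l1");print("z",z0,s.x,s.cost)
```

```text
[[274.5, 222.0], [271.5, 228.0], [269.5, 234.0], [266.5, 240.0], [264.5, 246.0], [264.5, 252.0], [262.5, 258.0], [264.5, 264.0]]
free z [570.2352577   94.09980423 106.72636712] 11.97882442000789
z 106 [570.19238811  93.95159281] 12.1529496634536
free z [570.23526158  94.09976342 106.726219  ] 11.978790770661972
z 114 [570.66814902  95.52654095] 27.678966708725344
```

Dropped in (rim z ≈ 106). I'll lower, re-centre and regrip.

```bash
python3 -m inch '[[[-0.022,0.004,0.02],0,-0.35],[[0,0,0.04],0,-0.35],[[0,0,0.04],0,-0.35],[[0,0,0.015],0,-0.35],[[0,0,0],0,-0.3],[[0,0,0],0,-0.2],[[0,0,0],0,-0.15],[[0,0,0],0,-0.15],[[0,0,0],0,-0.15],[[0,0,0],0,-0.15]]';python3 st.py
```

```text
t: 29.35
eef_pos: [570.8, 95.9, 110.4]
tcp_rot: [-3.141, 0.0, 1.273]
ft_force: [-3.5, 1.6, 2.3]
opening: 0.59
grip_force: 30.0
t 29.35 [570.77  95.93 110.37] yaw 1.273 j6 0.351 F [-3.54  1.61  2.26] M [ 0.259  0.576 -0.077] op 0.59 g 30.0
```

```bash
python3 -m inch '[[[0,-0.006,0],0,-0.15],[[0,0,0.005],0.5,-0.15],[[0,0,0.005],0.5,-0.15],[[0,0,0.005],0.5,-0.15],[[0,0,0.005],0.5,-0.15],[[0,0,0.005],0.5,-0.15],[[0,0,0.005],0.5,-0.15],[[0,0,0.005],0.5,-0.15],[[0,0,0.005],0.5,-0.15],[[0,0,0],0,-0.15]]';python3 st.py
```

```text
t: 30.6
eef_pos: [570.9, 95.9, 108.2]
tcp_rot: [3.141, -0.0, 0.924]
ft_force: [-2.3, 0.9, 3.1]
opening: 0.588
grip_force: 30.0
t 30.6 [570.91  95.88 108.22] yaw 0.924 j6 0.7 F [-2.33  0.9   3.13] M [-0.051  0.329 -0.048] op 0.588 g 30.0
```

```bash
python3 -m inch '[[[0,0,0.005],0.4,-0.15],[[0,0,0.005],0.4,-0.15],[[0,0,0.005],0.4,-0.15],[[0,0,0],0.4,-0.15],[[0,0,0],0.4,-0.15],[[0,0,0],0.4,-0.15],[[0,0,0],0.4,-0.15],[[0,0,0],0.4,-0.15],[[0,0,0],0,-0.15],[[0,0,0],0,-0.15]]';python3 st.py
```

```text
t: 31.85
eef_pos: [570.8, 96.0, 107.2]
tcp_rot: [3.141, -0.0, 0.643]
ft_force: [1.7, -0.5, 5.0]
opening: 0.588
grip_force: 30.0
t 31.85 [570.83  95.99 107.15] yaw 0.643 j6 0.98 F [ 1.71 -0.49  4.99] M [-0.052 -0.288 -0.041] op 0.588 g 30.0
```

```bash
python3 -m inch '[[[0,0,0],0.2,-0.15],[[0,0,0],0.2,-0.15],[[0,0,0],0.2,-0.15],[[0,0,0],0.2,-0.15],[[0,0,0],0.2,-0.15],[[0,0,0],0.2,-0.15],[[0,0,0],0.2,-0.15],[[0,0,0],0.2,-0.15],[[0,0,0],0,-0.15],[[0,0,0],0,-0.15]]';python3 st.py
```

```text
t: 33.1
eef_pos: [570.7, 96.0, 107.1]
tcp_rot: [3.141, -0.0, 0.503]
ft_force: [0.1, 0.8, 5.0]
opening: 0.592
grip_force: 30.0
t 33.1 [570.72  95.96 107.11] yaw 0.503 j6 1.12 F [0.08 0.83 5.01] M [-0.005 -0.185  0.027] op 0.592 g 30.0
```

```bash
python3 -m inch '[[[0,0,0],0.2,-0.15],[[0,0,0],0.2,-0.15],[[0,0,0],0.2,-0.15],[[0,0,0],0.2,-0.15],[[0,0,0],0.2,-0.15],[[0,0,0],0.2,-0.15],[[0,0,0],0.2,-0.15],[[0,0,0],0.2,-0.15],[[0,0,0],0,-0.15],[[0,0,0],0,-0.15]]';python3 st.py
```

```text
t: 34.35
eef_pos: [570.7, 96.0, 107.1]
tcp_rot: [3.141, -0.0, 0.364]
ft_force: [0.8, 0.6, 4.9]
opening: 0.594
grip_force: 30.0
t 34.35 [570.72  95.95 107.12] yaw 0.364 j6 1.26 F [0.83 0.61 4.94] M [-0.025 -0.051  0.014] op 0.594 g 30.0
```

```bash
python3 -m inch '[[[0,0,0],0.15,-0.15],[[0,0,0],0.15,-0.15],[[0,0,0],0.15,-0.15],[[0,0,0],0.15,-0.15],[[0,0,0],0.15,-0.15],[[0,0,0],0.15,-0.15],[[0,0,0],0.1,-0.15],[[0,0,0],0,-0.15],[[0,0,0],0,-0.15],[[0,0,0],0,-0.15]]';python3 st.py
```

```text
t: 35.6
eef_pos: [570.7, 95.9, 107.1]
tcp_rot: [3.141, -0.0, 0.277]
ft_force: [1.6, 0.3, 5.4]
opening: 0.59
grip_force: 30.0
t 35.6 [570.73  95.94 107.11] yaw 0.277 j6 1.347 F [1.61 0.32 5.42] M [-0.043 -0.176  0.016] op 0.59 g 30.0
```

```bash
python3 -m inch '[[[0,0,0],0.15,-0.15],[[0,0,0],0.15,-0.15],[[0,0,0],0.15,-0.15],[[0,0,0],0.15,-0.15],[[0,0,0],0.15,-0.15],[[0,0,0],0.15,-0.15],[[0,0,0],0.1,-0.15],[[0,0,0],0,-0.15],[[0,0,0],0,-0.15],[[0,0,0],0,-0.15]]';python3 st.py
```

```text
t: 36.85
eef_pos: [570.7, 95.9, 107.1]
tcp_rot: [3.141, -0.0, 0.189]
ft_force: [1.3, 0.3, 5.6]
opening: 0.59
grip_force: 30.0
t 36.85 [570.73  95.95 107.11] yaw 0.189 j6 1.434 F [1.33 0.28 5.57] M [-0.064 -0.209 -0.006] op 0.59 g 30.0
```

```bash
python3 -m inch '[[[0,0,0],0.1,-0.15],[[0,0,0],0.1,-0.15],[[0,0,0],0.1,-0.15],[[0,0,0],0.1,-0.15],[[0,0,0],0.1,-0.15],[[0,0,0],0.1,-0.15],[[0,0,0],0.1,-0.15],[[0,0,0],0.1,-0.15],[[0,0,0],0,-0.15],[[0,0,0],0,-0.15]]';python3 st.py
```

```text
t: 38.1
eef_pos: [570.7, 95.9, 107.1]
tcp_rot: [3.141, -0.0, 0.119]
ft_force: [0.2, 1.0, 5.3]
opening: 0.587
grip_force: 30.0
t 38.1 [570.73  95.94 107.11] yaw 0.119 j6 1.504 F [0.19 1.03 5.28] M [-0.154 -0.16   0.019] op 0.587 g 30.0
```

```bash
python3 -m inch '[[[0,0,0],0.1,-0.15],[[0,0,0],0.1,-0.15],[[0,0,0],0.1,-0.15],[[0,0,0],0.1,-0.15],[[0,0,0],0.1,-0.15],[[0,0,0],0.1,-0.15],[[0,0,0],0.1,-0.15],[[0,0,0],0.1,-0.15],[[0,0,0],0,-0.15],[[0,0,0],0,-0.15]]';python3 st.py
```

```text
t: 39.35
eef_pos: [570.7, 95.6, 107.1]
tcp_rot: [3.141, 0.0, 0.051]
ft_force: [0.9, -2.8, 5.0]
opening: 0.587
grip_force: 30.0
t 39.35 [570.73  95.57 107.12] yaw 0.051 j6 1.573 F [ 0.85 -2.78  5.  ] M [-0.616 -0.109  0.41 ] op 0.587 g 30.0
```

Torque has risen to 0.41 N m after 70° clockwise, so the cap is home. I'll relax slightly, release and check.

```bash
python3 -m inch '[[[0,0,0],-0.1,-0.15],[[0,0,0],0,-0.3],[[0,0,0],0,-0.4],[[0,0,0],0,-0.5],[[0,0,0],0,-0.6],[[0,0,0],0,-0.6],[[0,0,-0.1],0,-0.6],[[0,0,-0.3],0,-0.6],[[0,0,-0.3],0,-0.6],[[0,0,-0.3],0,-0.6]]';python3 -m inch '[[[-0.3,0,-0.3],0,-0.6],[[-0.5,0,-0.1],0,-0.6],[[-0.3,0,0],0,-0.6],[[0,0,0],0,-0.6],[[0,0,0],0,-0.6],[[0,0,0],0,-0.6],[[0,0,0],0,-0.6],[[0,0,0],0,-0.6],[[0,0,0],0,-0.6],[[0,0,0],0,-0.6]]'
python3 - <<'E'
from h import *
p=eyes.read_camera("wrist");save(p,"pics/w4.png")
for r in eyes.cut_out("cap",p)[:3]:
    m=np.array(r["mask"]);print(r["score"],r["centre"],m.sum())
    if p["pixels"][m].mean()<60:
        for z in(103,106,114.5): print(z,fit(p,m,[570,95],z,28,28))
E
python3 st.py
```

```text
t: 40.6
eef_pos: [570.7, 96.0, 168.1]
tcp_rot: [3.141, -0.0, 0.059]
ft_force: [-0.4, 0.1, 0.3]
opening: 0.798
grip_force: 0.0
t: 41.85
eef_pos: [504.8, 92.1, 191.1]
tcp_rot: [3.142, -0.0, 0.06]
ft_force: [0.3, -0.3, -0.0]
opening: 0.805
grip_force: 0.0
0.56 [117.9, 315.6] 5128
103 (array([569.03719142,  94.94919457]), np.float64(0.9602867786602938))
106 (array([568.99938266,  94.976294  ]), np.float64(0.9375707086290239))
114.5 (array([568.39292347,  95.68123966]), np.float64(0.8720068869498677))
t 41.95 [504.79  92.03 191.07] yaw 0.059 j6 1.563 F [-0.83  0.66  0.07] M [ 0.051 -0.    -0.035] op 0.798 g 0.0
```

View pics/w4.png

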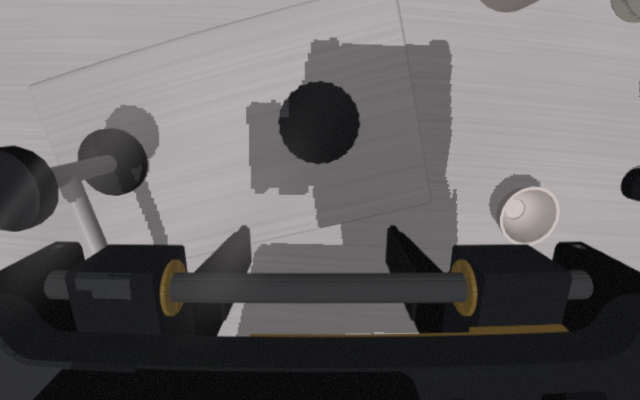

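The wrist picture shows the cap sitting level on the neck at about (122,319), and the gripper is clear. A rim at z = 103 (home, 9 mm) fits best. I'm handing in.

```bash
python3 -c "
from cell import env
print(env.job_done())"
```

```text
the job is handed in; nothing more can be done
None
```

I screwed the filler cap home, let go of it and handed the job in; the threads were crossed at first, so I turned it back about 53° until it dropped in, then about 70° clockwise to the stop. The last picture fits the cap at its 9 mm home height, but the hand-in returned no verdict.

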